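# Pull a hob knob for washing

### The arm

A 7-joint arm with a two-finger parallel gripper is mounted at the origin on the work surface; the furniture and walls round the work are solid. World frame = base frame: x ahead of the robot, y to its left, z up, the work surface at z = 0. Lengths are in m, angles in rad, forces in N, time in s.
With the tool pointing down it reaches from about 0.4 to 0.75 m from the base axis. Payload 19.5 kg.
Tool frame: the origin (TCP) lies midway between the tips of the shut fingers; the grasp point (between the pads) lies 19 mm behind it; z points along the fingers, y is the line along which they close (so a half turn about z gives the same grasp; the last joint's range is limited). The gripper opens to 85 mm and grips with 20 to 120 N. Pads are 22 mm wide; open, the fingers measure 114 mm over their backs; the gripper's body (76 mm by 85 mm) begins 54 mm behind the grasp point. The pads swing forward as they close: fully open they stand 13 mm farther back than shut.
Start: joints at [1.192, 0.707, -0.028, 1.485, 0.022, 0.951, -0.075], TCP at [0.19, -0.543, 0.231] pointing down, gripper open.
Joint ranges: [-2.71, 2.71], [-0.32, 2.16], [-1.57, 1.52], [0, 2.45], [-1.46, 4.6], [0, 2.02], [-2.83, 2.83]. Speed limits (rad/s): [1.89, 1.89, 2.57, 2.57, 3.01, 3.01, 3.01].

### API

Orientations are given as a 3x3 rotation matrix whose columns are the frame's x, y, z axes.
In Python, from plant import ctrl gives the robot as it stands. The module is installed in compiled form; this text tells all that it offers.
- The arm moves only by the tool servo_tool, never from a script. Its arguments are lists of equal length, an entry for each row: "offset": the shift along the world's x, y, z as a fraction of full scale, a list of three; "spin": the turn about the world's z as a fraction of full scale; "fingers": the closure, from -1 (fully open) to 1 (shut). In form: {"offset": [[x, y, z], ...], "spin": [spin, ...], "fingers": [fingers, ...]}. A call has exactly 8 rows; each row is the pose to reach, as a shift and turn from the pose commanded when the call began; what a row does not reach only later rows make up. Full scale, the value 1, is 60 cm for a shift and 120 degrees for a turn. A row lasts 1/12 s, in which the tool goes at most 41.7 mm and 7.16 degrees, less where a joint would pass 70% of its speed; a pose out of reach is approached as far as the arm can. A call with a number of a shift or a turn outside -1 to 1 is refused whole. A call with a gripper value outside its range is refused whole. The fingers move at their own pace and stop on an object; "force" is the grip in N (left out, the last holds). Time passes only in rows, so rows that repeat a pose let the fingers close, or fill a call up. It gives the time, the measured TCP pose, the force, the opening and the grip force at its end, in the units of the state.
- ctrl.state(): the state, without advancing time (a new reading comes with each control period).
- ctrl.snapshot(name): name is "scene" or "top" or "wrist"; returns the picture (400x640x3 uint8, blue, green, red); there is no depth.
- ctrl.camera_model(name): a dict with "fx", "fy", "cx", "cy" (pixels), "extrinsics" (4x4, takes a point from world to camera coordinates). Camera axes: x right, y up, looking along -z (the intrinsics and any distortion apply to the point x, -y, -z); pixel columns grow to the right and rows downward; lengths in m; the calibration is good to about 2 mm. A picture is of the moment at which its call begins: read the wrist's pose just before it. camera_model takes no time and is no camera call; for the wrist camera it gives the pose at the moment of the call.
- ctrl.finish_job(): hands the job in; it is judged then, once.
Trained networks look in the newest picture that a camera, given by its name, has taken for a name from the list of things; names that differ only in an ending like _2 or _b are one class to them, and where a whole thing is asked for, a point or a joint stands for the part that bears it (a point fixed in the world has none). Each returns a list of dicts, best first, with "confidence" (0 to 1); they miss things now and then, are a little off and sometimes report something else, mostly with a low value. They report only what shows in the picture. A call takes as long as a camera call. They do not tell look-alikes from the thing itself.
- ctrl.find_in(camera, thing): "location" ([x, y, z] in m, in the coordinates of the camera as it stood for that picture, good to about 4 mm: the middle of the surface that is visible of it).
The state is a dict: "time_s": time; "q": joint angles; "dq": joint speeds; "tau": joint torques, N m; "tcp_pos": TCP position; "tcp_rot": TCP orientation; "force": force on the tool from outside, world axes, zero at the start; "ft_torque": the same for the moment, N m; "width": opening from 0.0 (shut) to 1.0 (fully open); "grasp_force": force on a finger pad.
Only numpy, scipy, OpenCV 4.12 (cv2) and the standard library are available. Lean on these libraries where they do the work, as an engineer would, in place of code of your own. Each camera call takes 0.05 s, during which the arm holds its last target. There are 200 camera calls.

### The job

The hob knob with the raised bar across its top has to go for washing. Take the puller by its handle, hook its fork under that knob and pull it straight up off its stem, then carry it on the fork and stand the puller upright in the empty shallow tray with the knob still on it. Do not touch the knob with the gripper, leave the other knob on its stem, and do not disturb the timer and the peeler.

Things in the scene. Friction and masses are not known exactly. Their poses are not given: they have to be found in the camera images.
- hob: two-plate hob, fixed, brushed steel, 270 (x) x 275 (y) x 60 mm high; origin under its centre, front faces its -x. On its deck (60 up): two cooking plates, 120 across, 9 high, at x = +45, y = +-68; in front of them two round stems, 14 across, 36 high, at x = -95, y = +-68, each with a press-on knob. Which knob is on which stem varies
- bar_knob: knob to pull: black, round, 64 mm across, 24 high, plus a raised bar (56 x 14) on top, 36 in all; 70 g. Origin at the centre of its flat underside, z up. Seated it leaves a 20 gap above the deck all round the stem (underside 80 above worktop). A sprung catch holds it: an upward pull of about 10 to 15 N frees it; it is clear of the stem after 16 of lift
- round_knob: the other knob, to be left seated: same black body 64 mm across, same gap and stem, but with a smooth plain dome, 33 high in all. Origin at the centre of its underside
- puller: knob puller, loose, stands on its flat fork, 134 mm high, about 280 g: a C open to its +x. Steel fork, 6 thick, 48 wide, x = -52 to +45; the slot between its tines is 26 wide, open at +x, closed at x = -24. Spine at x = -52 to -43, 40 wide. Bridge at z = 64 to 74, x = -52 to +18. Origin at the fork's underside where the knob sits, straight under the handle; z up
- fork_seat (a point): point on the puller, 6 mm above its origin, on the fork's upper face in mid slot: where the centre of the knob's underside should lie. The last 6 of each tine tip (x = +39 to +45 from here) has a lip, 3 higher than the fork
- tray: empty shallow yellow tray, fixed, 275 (its x) x 395 (its y) x 42 mm high, floor 4 to 8 above the worktop and about 200 x 320 wide, low sloping walls. Origin at the centre of its underside. Its long side points away from the robot. It stands left or right of the hob, the puller on the other side
- kitchen_timer: bystander: round red and white timer, 64 across, 36 mm high, loose in front of the hob; origin at the centre of its underside
- veg_peeler: bystander: white peeler, 170 x 25 x 18 mm, lying loose in front of the hob; origin at the centre of its underside
- puller_handle (a point): centre of the puller's black handle, 104 mm above its origin: an upright block 40 (puller's x) x 26 (puller's y) x 60 high, from 74 to 134 above the origin, to be gripped from above across its y faces (its x faces will do too)
Mind the look-alikes: they are no part of the job. What is shaped like the puller but green or turquoise is not meant.

How it is judged:
By the outcome, as a careful person would: the job done as asked, in the order asked, and still so for the second after the job is handed in, with the robot touching nothing.
It also fails if it takes over 59 s, if anything falls off the work surface, if the arm or the gripper's body presses on something with over 40 N, if the wrist force passes 120 N, or if a joint passes its speed limit or range.

## Working session

There is one attempt and no reset: what is moved stays moved. The work goes in short steps, Python scripts to look and compute and a tool call to move; the robot and the scene stay as the last step left them, time stands still between calls to the robot, and variables do not carry over. Pictures are saved under pics/ and viewed, at most 10 in all, crops included, and the job is handed in when it is done.

Besides the shell and the picture viewer there is one more tool, called after "Call:" as name(argument=value, ...) on one line, values as JSON. servo_tool: Moves the arm, as the interface text tells. Shift numbers are shares of 60 cm and turn numbers shares of 120 degrees, none past 1 either way. Its arguments: {"type":"object","properties":{"offset":{"type":"array","items":{"type":"array","items":{"type":"number"}}},"spin":{"type":"array","items":{"type":"number"}},"fingers":{"type":"array","items":{"type":"number"}},"force":{"type":"number"}},"required":["offset","spin","fingers"]}

```bash
mkdir -p pics
cat > h.py <<'E'
import numpy as np, cv2
from plant import ctrl
def w(cam,p):
    E=np.array(ctrl.camera_model(cam)["extrinsics"]); return (np.linalg.inv(E)@np.r_[p,1])[:3]
def ray(cam,u,v,z):
    m=ctrl.camera_model(cam); E=np.linalg.inv(np.array(m["extrinsics"]))
    d=E[:3,:3]@np.array([(u-m["cx"])/m["fx"],-(v-m["cy"])/m["fy"],-1]); o=E[:3,3]
    return o+d*(z-o[2])/d[2]
def px(cam,p):
    m=ctrl.camera_model(cam); c=np.array(m["extrinsics"])@np.r_[p,1]
    return m["cx"]+m["fx"]*c[0]/-c[2], m["cy"]+m["fy"]*-c[1]/-c[2]
E
python3 - <<'E'
from h import *
np.set_printoptions(precision=3,suppress=True)
ims=[]
for c in("top","scene"):
    im=ctrl.snapshot(c); cv2.imwrite(f"pics/{c}1.png",im)
    for t in("hob","bar_knob","round_knob","puller","puller_handle","tray","kitchen_timer","veg_peeler"):
        for d in ctrl.find_in(c,t)[:3]: print(c,t,round(d["confidence"],2),w(c,d["location"]))
    m=ctrl.camera_model(c); print({k:v for k,v in m.items() if k!="extrinsics"}); print(np.array(m["extrinsics"]))
print(ctrl.state())
E
```

```text
top hob 0.84 [ 0.69  -0.007  0.057]
top hob 0.25 [0.431 0.06  0.018]
top bar_knob 0.86 [0.596 0.07  0.1  ]
top round_knob 0.83 [ 0.579 -0.058  0.111]
top puller 0.96 [0.677 0.299 0.077]
top puller 0.93 [0.601 0.463 0.072]
top puller 0.92 [0.377 0.354 0.073]
top puller_handle 0.86 [0.603 0.46  0.075]
top puller_handle 0.77 [0.377 0.35  0.075]
top puller_handle 0.57 [0.674 0.296 0.077]
top tray 0.86 [ 0.516 -0.353  0.001]
top kitchen_timer 0.67 [ 0.424 -0.113  0.029]
top veg_peeler 0.68 [0.43  0.062 0.014]
{'fx': 438.70041466497497, 'fy': 438.70041466497497, 'cx': 318.09998219810456, 'cy': 206.93917566956503}
[[ 0.01  -1.     0.006  0.04 ]
 [ 0.984  0.011  0.177 -0.529]
 [-0.177  0.004  0.984 -1.177]
 [ 0.     0.     0.     1.   ]]
scene hob 0.44 [ 0.41  -0.093  0.023]
scene bar_knob 0.72 [0.58  0.089 0.108]
scene round_knob 0.49 [ 0.411 -0.094  0.026]
scene puller 0.93 [0.497 0.378 0.071]
scene puller 0.79 [0.359 0.372 0.068]
scene puller 0.7 [0.595 0.475 0.073]
scene puller_handle 0.87 [0.364 0.373 0.071]
scene puller_handle 0.66 [0.496 0.377 0.076]
scene puller_handle 0.59 [0.597 0.
[... 233 characters left out ...]
 320.49038680092497, 'cy': 193.05540650783374}
[[-0.671 -0.741 -0.021  0.386]
 [ 0.411 -0.396  0.821 -0.261]
 [-0.616  0.543  0.571 -1.023]
 [ 0.     0.     0.     1.   ]]
{'time_s': 0.9, 'q': array([ 1.192,  0.706, -0.028,  1.485,  0.022,  0.951, -0.076]), 'dq': array([ 0.001, -0.001, -0.001,  0.001, -0.001,  0.   ,  0.   ]), 'tau': array([ -0.   , -88.298,   1.233, -23.637,   0.017,   0.002,   0.   ]), 'tcp_pos': array([ 0.19 , -0.543,  0.231]), 'tcp_rot': array([[ 0.944,  0.33 , -0.   ],
       [ 0.33 , -0.944,  0.   ],
       [-0.   , -0.   , -1.   ]]), 'force': array([-0.454, -0.617, -0.309]), 'ft_torque': array([-0.011, -0.049, -0.026]), 'grasp_force': 0.0, 'width': 1.0014444278091703}
```

View pics/top1.png

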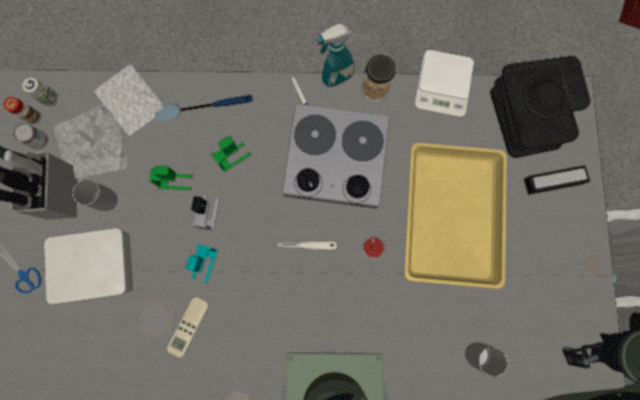

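View pics/scene1.png

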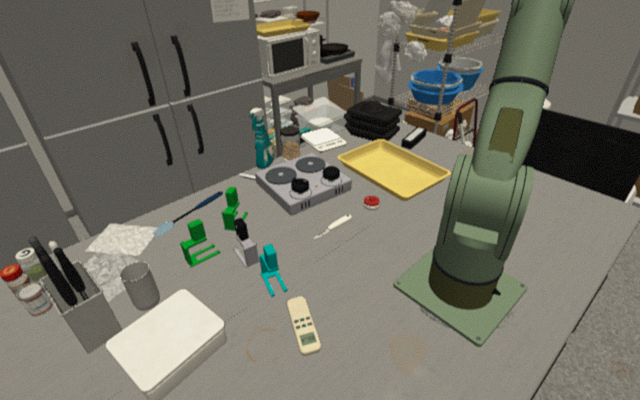

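The grey/black puller is at about (204,210) in the top view, among green and turquoise look-alikes. The tray is on the right and the knobs are at (308,180) and (358,187). I'll zoom in on the knobs and the puller.

Run:
```python
import cv2,numpy as np
a=cv2.imread("pics/top1.png");b=cv2.imread("pics/scene1.png")
f=lambda i,x,y,w,h:cv2.resize(i[y:y+h,x:x+w],(400,300),interpolation=cv2.INTER_CUBIC)
o=np.vstack([np.hstack([f(a,180,180,60,45),f(a,280,145,120,90)]),np.hstack([f(b,215,205,80,60),f(b,280,155,80,60)])])
cv2.imwrite("pics/c1.png",o)
```

```text
(no output)
```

View pics/c1.png

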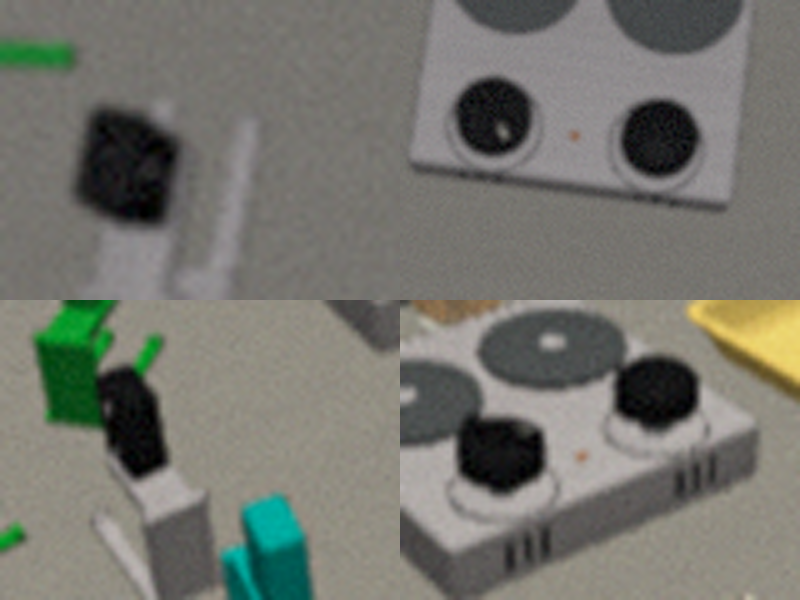

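Call:
servo_tool(offset=[[0.08, 0.06, 0.04], [0.15, 0.12, 0.08], [0.2, 0.18, 0.1], [0.26, 0.24, 0.12], [0.32, 0.3, 0.14], [0.36, 0.36, 0.16], [0.4, 0.42, 0.18], [0.42, 0.48, 0.2]], spin=[-0.05, -0.1, -0.15, -0.2, -0.23, -0.23, -0.23, -0.23], fingers=[-1, -1, -1, -1, -1, -1, -1, -1])

```text
time_s: 1.57
tcp_pos: [0.4078, -0.3115, 0.3317]
tcp_rot: [[0.99, -0.144, 0.0], [-0.144, -0.99, 0.0], [0.0, -0.0, -1.0]]
force: [0.9, 0.2, -0.5]
width: 1.001
grasp_force: 0.0
```

Call:
servo_tool(offset=[[0.02, 0.06, 0.01], [0.03, 0.12, 0.02], [0.04, 0.18, 0.03], [0.05, 0.24, 0.04], [0.06, 0.3, 0.05], [0.07, 0.36, 0.05], [0.07, 0.4, 0.05], [0.07, 0.43, 0.05]], spin=[0, 0, 0, 0, 0, 0, 0, 0], fingers=[-1, -1, -1, -1, -1, -1, -1, -1])

```text
time_s: 2.23
tcp_pos: [0.4486, -0.0527, 0.3615]
tcp_rot: [[0.99, -0.142, 0.0], [-0.142, -0.99, 0.001], [0.0, -0.001, -1.0]]
force: [0.2, -0.1, -0.2]
width: 1.001
grasp_force: 0.0
```

Run:
```python
from h import *
np.set_printoptions(precision=3,suppress=True)
im=ctrl.snapshot("wrist"); cv2.imwrite("pics/w1.png",im)
m=ctrl.camera_model("wrist");print(np.linalg.inv(m["extrinsics"]),m["fx"],m["cx"],m["cy"],ctrl.state()["tcp_pos"])
for t in("bar_knob","round_knob","hob"):
    for d in ctrl.find_in("wrist",t)[:3]: print(t,round(d["confidence"],2),w("wrist",d["location"]))
```

```text
[[-0.14   0.944  0.298  0.524]
 [-0.99  -0.133 -0.044 -0.061]
 [-0.002 -0.301  0.954  0.503]
 [ 0.     0.     0.     1.   ]] 344.2400272453928 318.53483836202196 200.14101309011866 [ 0.449 -0.05   0.361]
bar_knob 0.78 [0.592 0.075 0.103]
round_knob 0.87 [ 0.579 -0.057  0.113]
hob 0.9 [0.591 0.006 0.059]
```

View pics/w1.png

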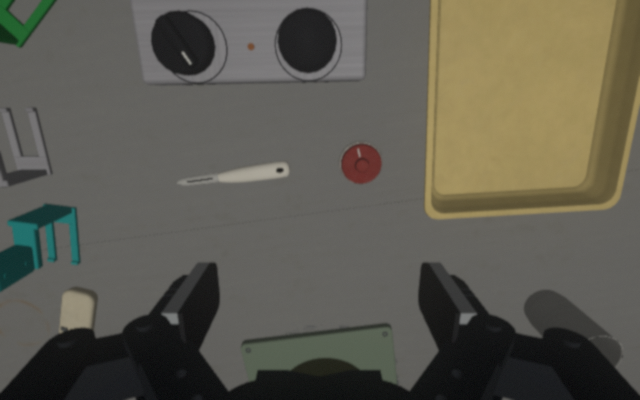

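The left knob at (185,42) carries the bar with its marker, and the right one at (307,40) is the plain dome. So the target is the +y knob. Next I go over the puller.

Call:
servo_tool(offset=[[0, 0.07, 0], [0, 0.14, 0], [0, 0.21, 0], [0, 0.28, 0], [0, 0.35, 0], [0, 0.42, 0], [0, 0.49, 0], [0, 0.54, 0]], spin=[0, 0, 0, 0, 0, 0, 0, 0], fingers=[-1, -1, -1, -1, -1, -1, -1, -1])

```text
time_s: 3.1
tcp_pos: [0.4484, 0.271, 0.3612]
tcp_rot: [[0.99, -0.144, -0.0], [-0.144, -0.99, 0.0], [-0.0, -0.0, -1.0]]
force: [0.2, -0.4, 0.4]
width: 0.997
grasp_force: 0.0
```

Call:
servo_tool(offset=[[0, 0.03, 0], [0, 0.05, 0], [0, 0.05, 0], [0, 0.05, 0], [0, 0.05, 0], [0, 0.05, 0], [0, 0.05, 0], [0, 0.05, 0]], spin=[0, 0, 0, 0, 0, 0, 0, 0], fingers=[-1, -1, -1, -1, -1, -1, -1, -1])

```text
time_s: 3.77
tcp_pos: [0.4487, 0.2981, 0.3615]
tcp_rot: [[0.989, -0.145, 0.0], [-0.145, -0.989, 0.0], [0.0, -0.0, -1.0]]
force: [0.1, 0.4, 0.0]
width: 1.001
grasp_force: 0.0
```

Run:
```python
from h import *
np.set_printoptions(precision=4,suppress=True)
print(ctrl.state()["tcp_pos"],ctrl.state()["q"])
im=ctrl.snapshot("wrist"); cv2.imwrite("pics/w2.png",im)
for t in("puller","puller_handle","fork_seat","bar_knob"):
    for d in ctrl.find_in("wrist",t)[:3]: print(t,round(d["confidence"],2),w("wrist",d["location"]))
```

```text
[0.4487 0.2981 0.3615] [-0.6963  0.531   0.0961  1.3674 -0.0513  1.2453 -2.3136]
puller 0.86 [0.386  0.3571 0.071 ]
puller 0.63 [0.5993 0.459  0.0803]
puller 0.58 [0.5102 0.3592 0.0783]
puller_handle 0.94 [0.5941 0.4553 0.083 ]
puller_handle 0.78 [0.3895 0.3595 0.0771]
puller_handle 0.57 [0.5113 0.3589 0.0771]
fork_seat 0.88 [0.3834 0.3602 0.0736]
fork_seat 0.71 [0.595  0.46   0.0807]
fork_seat 0.57 [0.51   0.3611 0.0712]
bar_knob 0.69 [0.576  0.0892 0.1002]
```

View pics/w2.png

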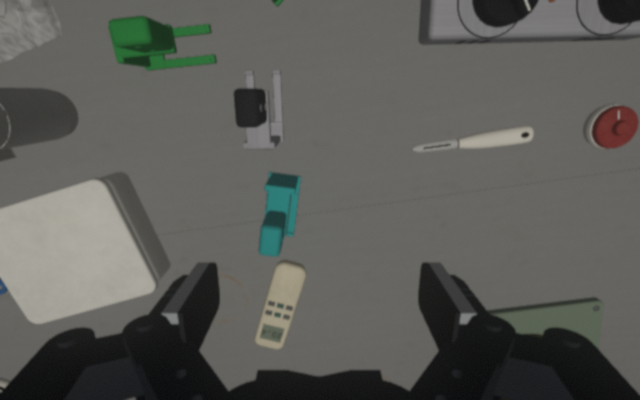

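The grey puller's handle is at (250,107) and its tine tips are at (250,71) and (278,71), opening towards +x. The turquoise decoy is at (280,210) and the green one at (150,45).

Run:
```python
from h import *
np.set_printoptions(precision=4,suppress=True)
for n,u,v,z in [("tipR",278,71,.009),("rootR",277,125,.006),("handle",249.5,107,.134),("h1",236,89,.134),("h2",265,89,.134),("tipL",250,71,.009)]:
    print(n,ray("wrist",u,v,z))
im=cv2.imread("pics/w2.png")[55:160,220:300]
cv2.imwrite("pics/c2.png",cv2.resize(im,None,fx=5,fy=5,interpolation=cv2.INTER_CUBIC))
```

```text
tipR [0.5581 0.3377 0.009 ]
rootR [0.4879 0.3523 0.006 ]
handle [0.5194 0.3605 0.134 ]
h1 [0.5388 0.3705 0.134 ]
h2 [0.5345 0.3413 0.134 ]
tipL [0.5636 0.375  0.009 ]
```

Call:
servo_tool(offset=[[0.04, 0.04, -0.02], [0.06, 0.08, -0.04], [0.08, 0.1, -0.06], [0.08, 0.1, -0.1], [0.08, 0.1, -0.13], [0.08, 0.1, -0.13], [0.08, 0.1, -0.13], [0.08, 0.1, -0.13]], spin=[0, 0, 0, 0, 0, 0, 0, 0], fingers=[-1, -1, -1, -1, -1, -1, -1, -1])

```text
time_s: 4.68
tcp_pos: [0.4968, 0.3589, 0.2847]
tcp_rot: [[0.99, -0.144, 0.001], [-0.144, -0.99, 0.001], [0.001, -0.001, -1.0]]
force: [0.6, -0.6, 0.5]
width: 0.999
grasp_force: 0.0
```

Run:
```python
from h import *
np.set_printoptions(precision=4,suppress=True)
s=ctrl.state();print(s["tcp_pos"],s["tcp_rot"][:,0])
im=ctrl.snapshot("wrist"); cv2.imwrite("pics/w3.png",im)
for p in ([.51,.36,.134],[.51,.36,.006]): print(px("wrist",p))
```

```text
[0.4968 0.3589 0.2847] [ 0.9895 -0.1445  0.0011]
(np.float64(315.33106988890637), np.float64(168.727615068858))
(np.float64(316.3857707294063), np.float64(146.4209050664417))
```

View pics/w3.png

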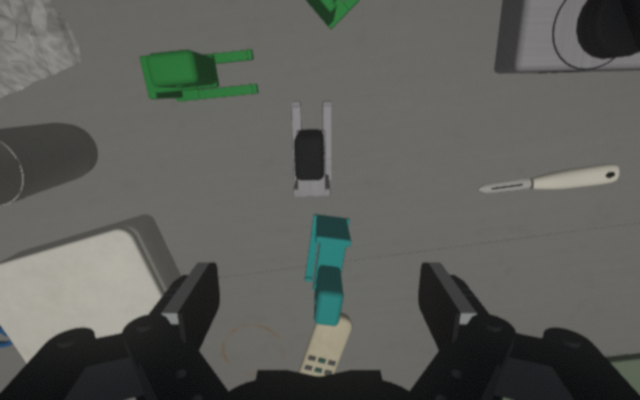

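The puller sits mid-picture: handle at (310,155), tine tips at (297,103) and (327,103). I'll measure its edges and the hob's edge numerically.

Run:
```python
from h import *
np.set_printoptions(precision=4,suppress=True)
g=cv2.imread("pics/w3.png").max(2).astype(int)
for v in (104,108,114,120,126,140,150,160,170,185): print(v,g[v,288:338])
# column
print(g[98:200,311]); 
for n,z,v in (("hand",.134,None),):pass
```

```text
104 [105 106 106 110 117 120 121 123 121 121 120 109  97 100 105 105 106 106
 104 106 105 105 106 106 104 105 106 106 105 105 106 105 104 101  97 108
 118 123 124 122 123 122 118 112 107 105 105 106 105 106]
108 [105 105 104 106 118 125 130 130 131 130 130 123 110 105 106 104 105 106
 105 106 105 107 106 105 105 105 106 105 105 106 105 105 104 101 100 115
 128 133 133 134 133 133 128 116 108 107 105 106 105 105]
114 [105 104 102 104 118 129 132 133 134 134 133 127 114 106 105 106 105 105
 106 107 105 105 106 107 107 107 106 106 105 104 105 105 104 102 102 116
 128 134 133 134 133 133 128 117 108 105 105 106 105 105]
120 [105 105 104 105 118 128 132 133 134 134 133 130 117 105 103 105 105 105
 104 104 105 105 105 106 106 105 106 105 105 105 106 107 106 103 105 116
 129 133 133 134 135 132 128 116 108 106 105 107 105 105]
126 [105 106 106 110 118 128 132 133 134 133 134 130 118 103 102 104 105 105
 106 106 105 104 105 105 104 105 104 105 104 105 105 105 105 102 102 116
 129 133 134 135 135 133 128 116 108 105 104 104 106 104]
140 [106 105 104 104 104 104  81  51  36  35  36  36  37  37
[... 694 characters left out ...]
 38  38  37  38  56
  82 104 121 130 129 130 126 116 109 105 106 105 106 105]
185 [106 105 106 105 104  98  82  67  63  80 108 124 127 129 129 128 129 128
 128 128 128 127 128 129 130 131 132 132 131 131 130 129 129 130 129 125
 110  84  66  61  64  78  95 104 104 106 106 104 105 105]
[106 104 104 104 106 106 106 105 106 107 105 105 105 105 105 106 107 107
 106 107 106 105 106 106 105 105 104 104 105 101  88  65  43  34  32  34
  33  32  34  35  34  37  38  38  37  39  41  39  39  39  39  39  39  40
  38  40  39  39  39  38  40  37  38  38  39  39  39  38  39  39  40  39
  39  38  39  38  36  38  39  37  41  62  93 118 128 128 129 129 129 129
 129 129 128 130 127 128 124 118 110 106 105 105]
```

Run:
```python
from h import *
np.set_printoptions(precision=4,suppress=True)
c="wrist"
a=ray(c,292,107,.006);b=ray(c,331.2,107,.006);a2=ray(c,292,128,.006);b2=ray(c,331.2,128,.006)
print(np.linalg.norm(a-b),np.linalg.norm(a2-b2)); m1=(a+b)/2;m2=(a2+b2)/2
d=(m1-m2);yaw=np.arctan2(d[1],d[0]);print("yaw",np.degrees(yaw),m1,m2)
x=np.array([np.cos(yaw),np.sin(yaw),0])
for v in (102.5,103.5):
  t=(ray(c,297,v,.009)+ray(c,327,v,.009))/2; print("tip",t,"origin",t-.045*x)
h=ray(c,309,128.5,.134);h2=ray(c,309,179,.134);print("handle front/back top?",h,h2,np.linalg.norm(h-h2))
# hob from w1, w3
E=None
s=ctrl.state();print(s["tcp_pos"])
```

```text
0.04629300755011452 0.047126008449091226
yaw -8.696650944821855 [0.5568 0.3588 0.006 ] [0.5327 0.3624 0.006 ]
tip [0.5619 0.3574 0.009 ] origin [0.5174 0.3642 0.009 ]
tip [0.5608 0.3576 0.009 ] origin [0.5163 0.3644 0.009 ]
handle front/back top? [0.5447 0.3602 0.134 ] [0.5017 0.3668 0.134 ] 0.04346209987654087
[0.4969 0.3589 0.2848]
```

Call:
servo_tool(offset=[[0.02, 0.005, -0.02], [0.035, 0.009, -0.06], [0.035, 0.009, -0.11], [0.035, 0.009, -0.17], [0.035, 0.009, -0.23], [0.035, 0.009, -0.28], [0.035, 0.009, -0.32], [0.035, 0.009, -0.33]], spin=[-0.003, -0.003, -0.003, -0.003, -0.003, -0.003, -0.003, -0.003], fingers=[-1, -1, -1, -1, -1, -1, -1, -1])

```text
time_s: 5.4
tcp_pos: [0.5167, 0.3636, 0.0828]
tcp_rot: [[0.989, -0.151, -0.003], [-0.151, -0.989, -0.002], [-0.002, 0.002, -1.0]]
force: [-0.3, -0.5, 0.1]
width: 0.998
grasp_force: 0.0
```

Call:
servo_tool(offset=[[0, 0, 0], [0, 0, 0], [0, 0, 0], [0, 0, 0], [0, 0, 0], [0, 0, 0], [0, 0, 0], [0, 0, 0]], spin=[0, 0, 0, 0, 0, 0, 0, 0], fingers=[1, 1, 1, 1, 1, 1, 1, 1], force=80)

```text
time_s: 6.07
tcp_pos: [0.5181, 0.3646, 0.0867]
tcp_rot: [[0.989, -0.151, 0.002], [-0.151, -0.989, 0.001], [0.002, -0.002, -1.0]]
force: [-0.2, 0.3, 11.6]
width: 0.297
grasp_force: 79.1
```

Run:
```python
from h import *
np.set_printoptions(precision=4,suppress=True)
s=ctrl.state();print(s["tcp_pos"],s["tcp_rot"][:,0],s["width"],s["grasp_force"])
im=ctrl.snapshot("wrist"); cv2.imwrite("pics/w4.png",im)
ctrl.snapshot("top")
for t in("bar_knob","round_knob","hob"):
    for d in ctrl.find_in("top",t)[:1]: print(t,w("top",d["location"]))
```

```text
[0.5181 0.3646 0.0867] [ 0.9886 -0.1505  0.0015] 0.29677331089854697 79.14324760437012
bar_knob [0.5973 0.0705 0.1039]
round_knob [ 0.5798 -0.0551  0.1103]
hob [ 0.688  -0.0081  0.0548]
```

View pics/w4.png

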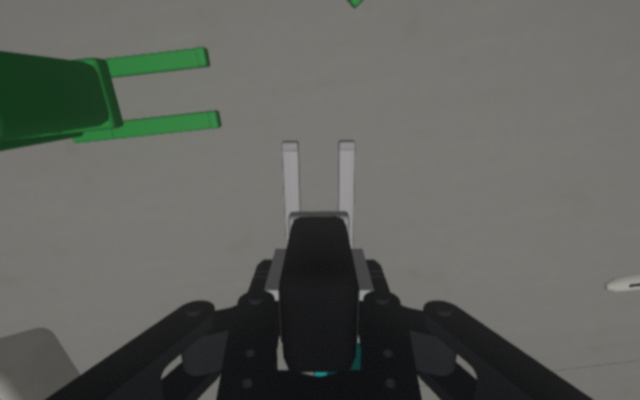

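The handle is gripped, and the tine tips show at (291,142) and (347,142). I'll compute the fork's offset from the TCP and the knob position.

Run:
```python
from h import *
np.set_printoptions(precision=4,suppress=True)
g=cv2.imread("pics/w4.png").max(2).astype(int)
for v in (146,155,170,190): print(v,g[v,278:304],g[v,332:360])
print(g[134:156,291],g[134:156,346])
c="wrist";s=ctrl.state();R=np.array(s["tcp_rot"]);p=s["tcp_pos"]
for v in (141,142): 
    t=(ray(c,291,v,.009)+ray(c,347,v,.009))/2; r=R.T@(t-p); print("tip in tool",r, "origin x",r[0]-.045)
t2=(ray(c,292,190,.006)+ray(c,345.5,190,.006))/2; print(R.T@(t2-p))
# hob: deck edges in w1 pose
E1=np.array([[-0.14,.944,.298,.524],[-.99,-.133,-.044,-.061],[-.002,-.301,.954,.503]])
a=cv2.imread("pics/w1.png");gg=a.max(2)
for u in range(150,362,30): print(u, gg[70:90,u])
for v in (60,70): print(v,gg[v,132:152],gg[v,356:374])
```

```text
146 [120 119 117 114 121 132 136 137 138 137 139 138 138 139 138 139 139 136
 126 112 102 110 119 120 120 120] [119 119 119 120 118 111 103 112 126 136 139 137 139 139 139 139 139 138
 136 137 136 133 123 115 116 119 119 119]
155 [119 119 119 119 124 134 143 147 149 149 149 148 150 150 151 150 150 150
 144 130 113 113 117 120 119 119] [120 120 120 118 118 114 111 126 142 148 151 151 150 150 149 151 150 150
 149 149 147 140 128 121 119 120 119 120]
170 [120 119 119 115 116 127 139 145 147 148 147 148 148 149 150 148 149 148
 148 137 122 111 114 120 120 119] [119 120 120 120 119 114 108 124 141 149 150 150 150 149 150 151 150 148
 148 148 144 135 123 118 120 120 120 118]
190 [120 119 118 118 115 114 126 140 145 147 147 148 147 149 149 148 148 148
 148 143 129 114 109 116 118 119] [119 119 118 119 118 113 113 127 142 148 149 149 147 148 149 149 148 147
 147 146 141 127 114 116 119 120 119 120]
[119 119 119 120 119 115 102  91 101 121 135 139 139 138 136 132 132 138
 147 150 151 150] [119 119 118 119 115 103  91  96 116 131 139 139 139 137 134 133 138 147
 151 151 151 149]
tip in tool [0
[... 456 characters left out ...]
83  82  91  98  99  99
  99 100]
270 [124 125 125 124 123 125 124 122 117 110 100  88  82  88  96  99 100 100
  99 100]
300 [ 42  68  98 117 124 126 125 117  99  80  74  75  84  92  98  99 100  99
  99 100]
330 [103  94 101 116 123 124 120 115 108  98  86  83  90  97 100 100 100 100
 100  99]
360 [125 127 128 129 127 124 116 110 102  93  91  95  99 100 100 101 100  99
 100 100]
60 [ 96  99  97  96  97  96  98  99 104 109 114 116 116 118 116 116 116 117
 117 117] [126 125 126 125 126 124 121 112 102  93  93  98 100  99  99  99 101 100]
70 [ 98  97  98  97  99  99  97  98  98 101 107 113 116 118 117 117 118 117
 117 118] [125 125 126 125 125 124 118 110 101  92  93  98  99 100  98  99  99 100]
```

Call:
servo_tool(offset=[[0, 0, 0.03], [0, 0, 0.08], [0, 0, 0.14], [-0.01, -0.03, 0.2], [-0.02, -0.08, 0.23], [-0.03, -0.14, 0.23], [-0.04, -0.2, 0.23], [-0.05, -0.26, 0.23]], spin=[0, 0, 0, 0, 0, 0, 0, 0], fingers=[1, 1, 1, 1, 1, 1, 1, 1])

```text
time_s: 6.98
tcp_pos: [0.4869, 0.2066, 0.2241]
tcp_rot: [[0.989, -0.15, 0.001], [-0.15, -0.989, 0.0], [0.001, -0.001, -1.0]]
force: [1.5, -0.0, -2.8]
width: 0.294
grasp_force: 79.3
```

Call:
servo_tool(offset=[[-0.005, -0.05, 0], [-0.005, -0.1, 0], [-0.005, -0.14, 0], [-0.005, -0.17, 0], [-0.005, -0.18, 0], [-0.005, -0.18, 0], [-0.005, -0.18, 0], [-0.005, -0.18, 0]], spin=[0, 0, 0, 0, 0, 0, 0, 0], fingers=[1, 1, 1, 1, 1, 1, 1, 1])

```text
time_s: 7.65
tcp_pos: [0.4845, 0.1014, 0.2234]
tcp_rot: [[0.989, -0.149, 0.0], [-0.149, -0.989, 0.001], [0.0, -0.001, -1.0]]
force: [0.3, -0.5, -1.5]
width: 0.297
grasp_force: 79.2
```

Run:
```python
from h import *
np.set_printoptions(precision=4,suppress=True)
s=ctrl.state();print(s["tcp_pos"],s["tcp_rot"][:,0],s["width"],s["grasp_force"],s["force"])
im=ctrl.snapshot("wrist"); cv2.imwrite("pics/w5.png",im)
for t in("bar_knob","round_knob"):
    for d in ctrl.find_in("wrist",t)[:1]: print(t,w("wrist",d["location"]))
```

```text
[0.4845 0.1014 0.2234] [ 0.9888 -0.1492  0.0001] 0.29676966743750494 79.16818857192993 [ 0.2842 -0.4534 -1.5315]
bar_knob [0.5924 0.0794 0.1014]
round_knob [ 0.5789 -0.0469  0.112 ]
```

View pics/w5.png

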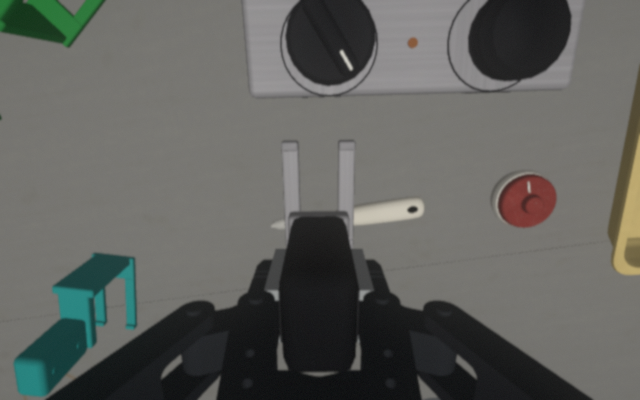

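The bar knob is at (331,38), with its deck ring spanning u 281–377. The deck's front edge runs from (253,96) to (568,88), and the fork hasn't shifted in the grip.

Run:
```python
from h import *
np.set_printoptions(precision=4,suppress=True)
c="wrist"
im=cv2.imread("pics/w5.png");g=im.max(2).astype(int)
# front edge subpixel: strongest falling gradient below deck
pts=[]
gs=cv2.GaussianBlur(im.max(2).astype(np.float32),(0,0),1)
for u in list(range(260,285,3))+list(range(385,450,5))+list(range(530,565,4)):
    d=np.diff(gs[84:104,u]); pts.append((u,84.5+np.argmin(d)))
pts=np.array(pts);k=np.polyfit(pts[:,0],pts[:,1],1);print(k,np.abs(pts[:,1]-np.polyval(k,pts[:,0])).max())
a=ray(c,260,np.polyval(k,260),.06);b=ray(c,560,np.polyval(k,560),.06)
y=(a-b)/np.linalg.norm(a-b);print("yaw",np.degrees(np.arctan2(-y[0],y[1])),a,b)
# knob dark blob
m=(g<70).astype(np.uint8);n,l,st,ce=cv2.connectedComponentsWithStats(m)
print([ (st[i],ce[i]) for i in range(1,n) if st[i][4]>2000])
for v in (20,30,40,48,55): print(v,g[v,276:296],g[v,368:386])
R,t=None,None
x=np.array([y[1],-y[0],0])
for nm,p in (("bar",(.5924,.0794)),("round",(.5789,-.0469))): pass
# knob widest row edges at z=.104
for v,u0,u1 in ((38,286.5,376),): print((ray(c,u0,v,.104)+ray(c,u1,v,.104))/2,np.linalg.norm(ray(c,u0,v,.104)-ray(c,u1,v,.104)))
# stem candidates: ring
for v,u0,u1 in ((48,281,377.5),): print((ray(c,u0,v,.06)+ray(c,u1,v,.06))/2,np.linalg.norm(ray(c,u0,v,.06)-ray(c,u1,v,.06)))
print("side corners",ray(c,251,96,.06),ray(c,569,88,.06),"orange",ray(c,412,43,.06), "front->stem", a[:2]@x[:2])
```

```text
[ -0.0264 102.0073] 0.6730867790238335
yaw -7.18698303191086 [0.5646 0.1391 0.06  ] [ 0.5329 -0.112   0.06  ]
[(array([ 286,    0,   91,   85, 6144], dtype=int32), array([329.6938,  38.3936])), (array([ 469,    0,  102,   81, 6842], dtype=int32), array([518.3274,  36.714 ])), (array([   46,   213,   546,   187, 46157], dtype=int32), array([318.5386, 340.6521])), (array([  19,  319,   67,   71, 2263], dtype=int32), array([ 58.9121, 348.1047]))]
20 [146 147 147 147 147 146 146 140 122  91  76  77  62  43  38  40  40  43
  42  43] [ 41  39  38  41  61  96 126 139 142 144 142 143 142 143 142 143 144 143]
30 [146 146 145 145 137 113  90 105 131 127  90  52  40  39  41  43  42  43
  42  44] [ 43  43  41  40  40  37  42  59  94 127 139 143 143 144 143 143 143 143]
40 [145 145 143 130  99  97 129 143 141 119  79  48  40  40  42  42  45  43
  43  42] [ 44  44  42  41  41  42  57  71  70  89 123 138 143 142 141 142 143 143]
48 [148 147 147 133 103  93 124 142 146 141 121  81  49  41  39  42  44  45
  44  45] [ 43  42  42  40  55  95 126 124  96 101 129 143 146 145 145 145 147 147]
55 [148 147 148 147 133 103  93 121 141 148 149 145 130  96  60  43  39  40
  41  43] [ 40  42  54  87 123 137 121  95 105 131 142 144 144 145 146 145 145 145]
[0.5936 0.0756 0.104 ] 0.06198072167717439
[0.5922 0.0759 0.06  ] 0.07871706644682834
side corners [0.565  0.1468 0.06  ] [ 0.5311 -0.1196  0.06  ] orange [0.5858 0.0089 0.06  ] front->stem 0.5427167796951944
```

Call:
servo_tool(offset=[[0, -0.01, -0.03], [0, -0.02, -0.06], [0, -0.02, -0.09], [0, -0.02, -0.11], [0, -0.02, -0.117], [0, -0.02, -0.117], [0, -0.02, -0.117], [0, -0.02, -0.117]], spin=[0.012, 0.012, 0.012, 0.012, 0.012, 0.012, 0.012, 0.012], fingers=[1, 1, 1, 1, 1, 1, 1, 1])

```text
time_s: 8.47
tcp_pos: [0.4848, 0.0884, 0.1539]
tcp_rot: [[0.992, -0.126, 0.001], [-0.126, -0.992, 0.0], [0.001, -0.0, -1.0]]
force: [-0.4, 0.1, -2.2]
width: 0.295
grasp_force: 79.3
```

Run:
```python
from h import *
np.set_printoptions(precision=4,suppress=True)
c="wrist"
s=ctrl.state();print(s["tcp_pos"],s["tcp_rot"][:,0],s["force"])
im=ctrl.snapshot(c); cv2.imwrite("pics/w6.png",im)
for z in (.08,.104):
  th=np.linspace(0,6.28,60); q=np.array([px(c,(.594+.032*np.cos(t),.0758+.032*np.sin(t),z)) for t in th]).astype(np.int32)
  cv2.polylines(im,[q],True,(0,255,0) if z>.1 else (0,0,255),1)
cv2.imwrite("pics/w6a.png",im)
```

```text
[0.4848 0.0884 0.1539] [ 0.9921 -0.1255  0.001 ] [-0.4034  0.1256 -2.1969]
```

View pics/w6a.png

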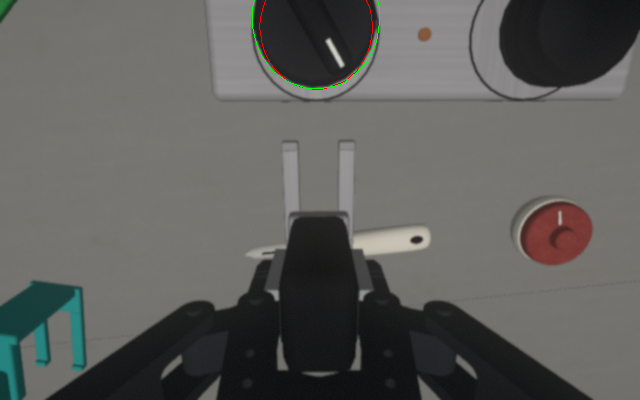

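Overlay fits the knob at (317,28), and the fork is centred to within 2 mm. I'll slide in.

Call:
servo_tool(offset=[[0.01, 0.001, -0.001], [0.025, -0.001, -0.001], [0.04, -0.003, -0.001], [0.06, -0.005, -0.001], [0.08, -0.008, -0.001], [0.095, -0.01, -0.001], [0.1, -0.01, -0.001], [0.1, -0.01, -0.001]], spin=[0, 0, 0, 0, 0, 0, 0, 0], fingers=[1, 1, 1, 1, 1, 1, 1, 1])

```text
time_s: 9.18
tcp_pos: [0.5451, 0.0821, 0.1526]
tcp_rot: [[0.992, -0.126, 0.0], [-0.126, -0.992, 0.0], [0.0, -0.0, -1.0]]
force: [-0.6, 0.4, -2.8]
width: 0.298
grasp_force: 79.3
```

Call:
servo_tool(offset=[[0.012, -0.002, 0], [0.024, -0.003, 0], [0.036, -0.005, 0], [0.048, -0.006, 0], [0.06, -0.008, 0], [0.072, -0.009, 0], [0.082, -0.01, 0], [0.082, -0.01, 0]], spin=[0, 0, 0, 0, 0, 0, 0, 0], fingers=[1, 1, 1, 1, 1, 1, 1, 1])

```text
time_s: 9.85
tcp_pos: [0.5942, 0.0761, 0.1525]
tcp_rot: [[0.992, -0.126, 0.0], [-0.126, -0.992, 0.0], [0.0, -0.0, -1.0]]
force: [0.3, -0.0, -3.0]
width: 0.296
grasp_force: 79.3
```

Run:
```python
from h import *
np.set_printoptions(precision=4,suppress=True)
s=ctrl.state();print(s["tcp_pos"],s["tcp_rot"][:,0],s["force"],s["ft_torque"])
a=ctrl.snapshot("wrist");cv2.imwrite("pics/w7.png",a)
b=ctrl.snapshot("scene");cv2.imwrite("pics/s2.png",b)
u,v=map(int,px("scene",(.594,.076,.1)));print(u,v)
cr=cv2.resize(b[v-40:v+35,u-50:u+50],(533,400),interpolation=cv2.INTER_CUBIC)
cv2.imwrite("pics/c7.png",np.vstack([cv2.resize(a[:200,160:480],(533,333))[:200],cr]))
```

```text
[0.5942 0.0761 0.1525] [ 0.9921 -0.1258  0.0002] [ 0.2799 -0.002  -3.0033] [-0.0505 -0.0003 -0.0045]
300 183
```

View pics/c7.png

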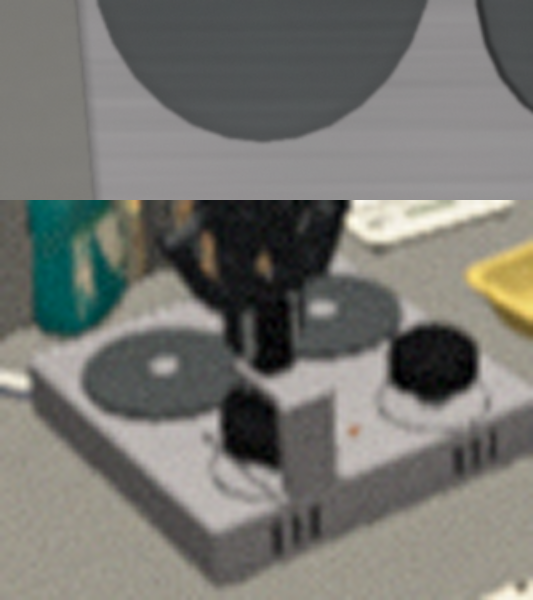

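No contact while sliding in, and the fork sits under the knob. Now I pull up slowly.

Call:
servo_tool(offset=[[0, 0, 0.004], [0, 0, 0.008], [0, 0, 0.011], [0, 0, 0.014], [0, 0, 0.017], [0, 0, 0.02], [0, 0, 0.023], [0, 0, 0.026]], spin=[0, 0, 0, 0, 0, 0, 0, 0], fingers=[1, 1, 1, 1, 1, 1, 1, 1])

```text
time_s: 10.62
tcp_pos: [0.5936, 0.0761, 0.1682]
tcp_rot: [[0.992, -0.126, -0.0], [-0.126, -0.992, 0.0], [-0.0, 0.0, -1.0]]
force: [0.1, -0.2, -8.4]
width: 0.292
grasp_force: 79.9
```

Call:
servo_tool(offset=[[0, 0, 0.005], [0, 0, 0.01], [0, 0, 0.015], [0, 0, 0.02], [0, 0, 0.026], [0, 0, 0.034], [0, 0, 0.043], [0, 0, 0.05]], spin=[0, 0, 0, 0, 0, 0, 0, 0], fingers=[1, 1, 1, 1, 1, 1, 1, 1])

```text
time_s: 11.28
tcp_pos: [0.5938, 0.0762, 0.1989]
tcp_rot: [[0.992, -0.126, 0.0], [-0.126, -0.992, 0.0], [0.0, -0.0, -1.0]]
force: [0.2, -0.0, -4.1]
width: 0.292
grasp_force: 80.7
```

Run:
```python
from h import *
np.set_printoptions(precision=4,suppress=True)
s=ctrl.state();print(s["tcp_pos"],s["tcp_rot"][:,2],s["force"],s["ft_torque"])
for c in("scene","top"):
  ctrl.snapshot(c)
  for t in("bar_knob","tray","puller"):
    for d in ctrl.find_in(c,t)[:3]: print(c,t,round(d["confidence"],2),w(c,d["location"]))
```

```text
[0.5938 0.0762 0.1989] [ 0.0004  0.0002 -1.    ] [ 0.1679 -0.0241 -4.0973] [-0.0601 -0.0645  0.0336]
scene bar_knob 0.49 [0.5862 0.0987 0.1437]
scene tray 0.67 [ 0.5349 -0.3421  0.0023]
scene puller 0.89 [0.6638 0.3135 0.0719]
scene puller 0.75 [0.5528 0.0875 0.1733]
scene puller 0.74 [0.3626 0.3712 0.07  ]
top bar_knob 0.3 [ 0.4201 -0.113   0.0293]
top tray 0.66 [ 0.5158 -0.3531  0.0012]
top puller 0.84 [0.6761 0.298  0.0748]
top puller 0.71 [0.3766 0.3519 0.0763]
top puller 0.7 [0.6036 0.4657 0.0742]
```

Call:
servo_tool(offset=[[0, 0, 0.006], [0, 0, 0.016], [0, 0, 0.03], [0, 0, 0.045], [0, 0, 0.06], [0, 0, 0.075], [0, 0, 0.085], [0, 0, 0.09]], spin=[0, 0, 0, 0, 0, 0, 0, 0], fingers=[1, 1, 1, 1, 1, 1, 1, 1])

```text
time_s: 12.35
tcp_pos: [0.594, 0.0762, 0.2533]
tcp_rot: [[0.992, -0.126, 0.001], [-0.126, -0.992, 0.0], [0.001, -0.0, -1.0]]
force: [0.2, -0.7, -3.7]
width: 0.296
grasp_force: 80.8
```

Run:
```python
from h import *
np.set_printoptions(precision=4,suppress=True)
im=ctrl.snapshot("top");hsv=cv2.cvtColor(im,cv2.COLOR_BGR2HSV)
m=cv2.inRange(hsv,(15,70,60),(35,255,255));n,l,st,ce=cv2.connectedComponentsWithStats(m)
i=1+np.argmax(st[1:,4]);pts=np.argwhere(l==i)[:,::-1].astype(np.float32)
r=cv2.minAreaRect(pts);print(r,st[i]);B=cv2.boxPoints(r)
W=np.array([ray("top",u,v,.042)for u,v in B]);print(W,W.mean(0),np.linalg.norm(W[0]-W[1]),np.linalg.norm(W[1]-W[2]))
s=ctrl.state();print(s["tcp_pos"],s["force"],s["ft_torque"])
ctrl.snapshot("scene")
for d in ctrl.find_in("scene","bar_knob")[:3]: print(d["confidence"],w("scene",d["location"]))
```

```text
((457.3304443359375, 215.39154052734375), (101.47323608398438, 141.97265625), 2.862405300140381) [  404   143   103   146 13750]
[[ 0.3202 -0.1876  0.042 ]
 [ 0.7231 -0.2178  0.042 ]
 [ 0.7114 -0.5096  0.042 ]
 [ 0.3095 -0.463   0.042 ]] [ 0.5161 -0.3445  0.042 ] 0.40404014017186657 0.292075907425297
[0.594  0.0762 0.2533] [ 0.0615  0.778  -2.392 ] [ 0.0019 -0.0594  0.0155]
0.63 [0.5852 0.0994 0.2014]
```

Call:
servo_tool(offset=[[-0.001, -0.005, 0], [-0.003, -0.015, 0], [-0.007, -0.03, 0], [-0.011, -0.05, 0], [-0.016, -0.073, 0], [-0.022, -0.098, 0], [-0.028, -0.124, 0], [-0.034, -0.15, 0]], spin=[0, 0, 0, 0, 0, 0, 0, 0], fingers=[1, 1, 1, 1, 1, 1, 1, 1])

```text
time_s: 13.17
tcp_pos: [0.5727, -0.0161, 0.2522]
tcp_rot: [[0.992, -0.127, 0.0], [-0.127, -0.992, -0.0], [0.0, 0.0, -1.0]]
force: [0.5, -0.4, -2.5]
width: 0.294
grasp_force: 80.8
```

Call:
servo_tool(offset=[[-0.006, -0.026, 0], [-0.012, -0.052, 0], [-0.018, -0.078, 0], [-0.024, -0.104, 0], [-0.03, -0.13, 0], [-0.036, -0.156, 0], [-0.042, -0.182, 0], [-0.048, -0.208, 0]], spin=[0, 0, 0, 0, 0, 0, 0, 0], fingers=[1, 1, 1, 1, 1, 1, 1, 1])

```text
time_s: 13.83
tcp_pos: [0.5436, -0.1408, 0.2522]
tcp_rot: [[0.992, -0.127, -0.0], [-0.127, -0.992, -0.0], [0.0, 0.0, -1.0]]
force: [1.0, 0.3, -3.2]
width: 0.293
grasp_force: 80.9
```

Call:
servo_tool(offset=[[-0.006, -0.026, 0], [-0.012, -0.052, 0], [-0.018, -0.078, 0], [-0.024, -0.104, 0], [-0.03, -0.13, 0], [-0.036, -0.156, 0], [-0.041, -0.18, 0], [-0.046, -0.2, 0]], spin=[0, 0, 0, 0, 0, 0, 0, 0], fingers=[1, 1, 1, 1, 1, 1, 1, 1])

```text
time_s: 14.5
tcp_pos: [0.5157, -0.261, 0.2522]
tcp_rot: [[0.992, -0.127, -0.0], [-0.127, -0.992, -0.0], [-0.0, 0.0, -1.0]]
force: [0.7, -0.5, -3.5]
width: 0.289
grasp_force: 80.9
```

Call:
servo_tool(offset=[[-0.005, -0.02, 0], [-0.01, -0.04, 0], [-0.014, -0.06, 0], [-0.018, -0.08, 0], [-0.022, -0.1, 0], [-0.025, -0.115, 0], [-0.027, -0.125, 0], [-0.028, -0.13, 0]], spin=[0, 0, 0, 0, 0, 0, 0, 0], fingers=[1, 1, 1, 1, 1, 1, 1, 1])

```text
time_s: 15.17
tcp_pos: [0.4998, -0.3376, 0.252]
tcp_rot: [[0.992, -0.126, -0.0], [-0.126, -0.992, 0.0], [-0.0, -0.0, -1.0]]
force: [-0.2, 0.7, -1.9]
width: 0.292
grasp_force: 80.9
```

Run:
```python
from h import *
np.set_printoptions(precision=4,suppress=True)
s=ctrl.state();print(s["tcp_pos"],s["tcp_rot"][:,0],s["force"],s["ft_torque"],s["q"])
for c in("scene","top"):
  ctrl.snapshot(c)
  for d in ctrl.find_in(c,"bar_knob")[:3]: print(c,d["confidence"],w(c,d["location"]))
```

```text
[ 0.4998 -0.3376  0.252 ] [ 0.992  -0.1264 -0.0002] [-0.1512  0.6864 -1.8776] [ 0.0182 -0.0218 -0.006 ] [ 0.5561  0.7315 -0.0322  1.34    0.0246  1.0707 -1.1772]
scene 0.56 [ 0.4667 -0.3242  0.2299]
scene 0.43 [ 0.4898 -0.315   0.1953]
top 0.67 [0.6773 0.0001 0.0548]
top 0.49 [ 0.4991 -0.3258  0.1922]
```

Call:
servo_tool(offset=[[0, 0, -0.01], [0, 0, -0.03], [0, 0, -0.06], [0, 0, -0.1], [0, 0, -0.14], [0, 0, -0.175], [0, 0, -0.2], [0, 0, -0.21]], spin=[0, 0, 0, 0, 0, 0, 0, 0], fingers=[1, 1, 1, 1, 1, 1, 1, 1])

```text
time_s: 16.03
tcp_pos: [0.4996, -0.3357, 0.1238]
tcp_rot: [[0.992, -0.125, -0.002], [-0.125, -0.992, 0.002], [-0.003, -0.002, -1.0]]
force: [0.2, 0.0, -3.7]
width: 0.293
grasp_force: 80.8
```

Call:
servo_tool(offset=[[0, 0, -0.008], [0, 0, -0.016], [0, 0, -0.024], [0, 0, -0.032], [0, 0, -0.04], [0, 0, -0.046], [0, 0, -0.05], [0, 0, -0.05]], spin=[0, 0, 0, 0, 0, 0, 0, 0], fingers=[1, 1, 1, 1, 1, 1, 1, 1])

```text
time_s: 16.7
tcp_pos: [0.5, -0.3366, 0.0957]
tcp_rot: [[0.992, -0.126, -0.0], [-0.126, -0.992, 0.0], [-0.0, -0.0, -1.0]]
force: [0.5, 0.4, -3.1]
width: 0.289
grasp_force: 80.8
```

Call:
servo_tool(offset=[[0, 0, -0.001], [0, 0, -0.002], [0, 0, -0.003], [0, 0, -0.004], [0, 0, -0.005], [0, 0, -0.005], [0, 0, -0.005], [0, 0, -0.005]], spin=[0, 0, 0, 0, 0, 0, 0, 0], fingers=[1, 1, 1, 1, 1, 1, 1, 1])

```text
time_s: 17.37
tcp_pos: [0.5001, -0.3367, 0.0932]
tcp_rot: [[0.992, -0.126, -0.0], [-0.126, -0.992, 0.0], [-0.0, -0.0, -1.0]]
force: [0.6, 0.0, -3.2]
width: 0.295
grasp_force: 80.8
```

Call:
servo_tool(offset=[[0, 0, -0.001], [0, 0, -0.002], [0, 0, -0.003], [0, 0, -0.004], [0, 0, -0.004], [0, 0, -0.004], [0, 0, -0.004], [0, 0, -0.004]], spin=[0, 0, 0, 0, 0, 0, 0, 0], fingers=[1, 1, 1, 1, 1, 1, 1, 1])

```text
time_s: 18.03
tcp_pos: [0.5001, -0.3368, 0.0912]
tcp_rot: [[0.992, -0.126, 0.0], [-0.126, -0.992, -0.0], [0.0, 0.0, -1.0]]
force: [-2.4, 1.0, 6.9]
width: 0.291
grasp_force: 82.2
```

Call:
servo_tool(offset=[[0, 0, 0], [0, 0, 0], [0, 0, 0], [0, 0, 0], [0, 0, 0], [0, 0, 0], [0, 0, 0], [0, 0, 0]], spin=[0, 0, 0, 0, 0, 0, 0, 0], fingers=[1, 1, 0.35, 0.25, 0.1, -0.1, -0.3, -0.5], force=20)

```text
time_s: 18.7
tcp_pos: [0.5002, -0.3367, 0.0907]
tcp_rot: [[0.992, -0.126, 0.0], [-0.126, -0.992, 0.0], [0.0, -0.0, -1.0]]
force: [-0.2, 0.3, 0.7]
width: 0.747
grasp_force: 0.0
```

Call:
servo_tool(offset=[[0, 0, 0], [0, 0, 0], [0, 0, 0.005], [0, 0, 0.02], [0, 0, 0.05], [0, 0, 0.09], [0, 0, 0.14], [0, 0, 0.2]], spin=[0, 0, 0, 0, 0, 0, 0, 0], fingers=[-0.6, -0.6, -0.6, -0.6, -0.6, -0.6, -0.6, -0.6])

```text
time_s: 19.37
tcp_pos: [0.4996, -0.3363, 0.212]
tcp_rot: [[0.992, -0.126, -0.001], [-0.126, -0.992, 0.001], [-0.001, -0.001, -1.0]]
force: [1.4, -0.2, 0.1]
width: 0.802
grasp_force: 0.0
```

Call:
servo_tool(offset=[[0, 0, 0.05], [-0.02, 0, 0.1], [-0.04, 0, 0.14], [-0.06, 0, 0.17], [-0.07, 0, 0.18], [-0.07, 0, 0.18], [-0.07, 0, 0.18], [-0.07, 0, 0.18]], spin=[0, 0, 0, 0, 0, 0, 0, 0], fingers=[-0.6, -0.6, -0.6, -0.6, -0.6, -0.6, -0.6, -0.6])

```text
time_s: 20.03
tcp_pos: [0.4584, -0.3363, 0.3177]
tcp_rot: [[0.992, -0.125, -0.001], [-0.125, -0.992, 0.001], [-0.001, -0.001, -1.0]]
force: [-0.0, -0.2, 0.5]
width: 0.804
grasp_force: 0.0
```

Run:
```python
from h import *
np.set_printoptions(precision=4,suppress=True)
s=ctrl.state();print(s["tcp_pos"],s["force"],s["width"])
for c in("wrist","scene","top"):
  im=ctrl.snapshot(c);cv2.imwrite(f"pics/{c}9.png",im)
  for t in("bar_knob","puller","puller_handle","round_knob","kitchen_timer","veg_peeler"):
    for d in ctrl.find_in(c,t)[:4]: 
      if d["confidence"]>.4: print(c,t,round(d["confidence"],2),w(c,d["location"]))
```

```text
[ 0.4584 -0.3363  0.3177] [-0.018  -0.2031  0.4506] 0.8041397033830429
wrist bar_knob 0.7 [ 0.5126 -0.3297  0.0325]
wrist bar_knob 0.45 [ 0.6129 -0.0958  0.0595]
wrist puller 0.57 [ 0.4961 -0.3356  0.1365]
wrist puller_handle 0.89 [ 0.4949 -0.3361  0.1333]
wrist round_knob 0.77 [ 0.5776 -0.0716  0.107 ]
wrist kitchen_timer 0.85 [ 0.4185 -0.1153  0.0232]
wrist veg_peeler 0.94 [0.4284 0.0414 0.0111]
scene puller 0.84 [0.6656 0.3133 0.0735]
scene puller 0.81 [0.595  0.4777 0.0713]
scene puller 0.62 [ 0.4813 -0.3247  0.0751]
scene puller 0.6 [0.3588 0.3714 0.07  ]
scene puller_handle 0.96 [0.3634 0.3738 0.0696]
scene puller_handle 0.64 [0.6663 0.3073 0.0718]
scene puller_handle 0.56 [0.5954 0.4773 0.074 ]
scene puller_handle 0.55 [ 0.4809 -0.3225  0.0766]
scene round_knob 0.65 [ 0.5658 -0.0398  0.1043]
scene kitchen_timer 0.67 [ 0.4075 -0.0936  0.0249]
scene kitchen_timer 0.6 [ 0.4798 -0.3269  0.0804]
scene veg_peeler 0.68 [0.4271 0.0713 0.0109]
top bar_knob 0.62 [ 0.5057 -0.3233  0.0306]
top puller 0.85 [0.6766 0.2964 0.0751]
top puller 0.81 [0.3778 0.3545 0.0749]
top puller 0.63 [0.6038 0.4602 0.073 ]
top puller 0.57 [ 0.4857 -0.3347  0.0801]
top puller_handle 0.93 [0.3771 0.3492 0.0732]
top puller_handle 0.8 [ 0.4854 -0.3372  0.0798]
top puller_handle 0.71 [0.5986 0.4597 0.0744]
top puller_handle 0.58 [0.6706 0.2986 0.0753]
top round_knob 0.76 [ 0.5767 -0.0568  0.11  ]
top kitchen_timer 0.88 [ 0.4204 -0.1152  0.0256]
top veg_peeler 0.58 [0.4282 0.0596 0.0167]
```

The puller is standing upright with the knob at fork height, and the other knob, the timer and the peeler haven't moved. I'm handing in.

```bash
python3 -c "
from plant import ctrl
print(ctrl.finish_job())"
```

```text
the job is handed in; nothing more can be done
None
```

The bar knob came off its stem and sits on the puller's fork, with the puller standing upright in the tray; the detections before hand-in put the round knob on its stem and the timer and peeler where they were, and the job is handed in (verdict not returned).

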